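Tip the standing gift case into the labelling cradle

ROBOT

A 7-joint arm with a two-finger parallel gripper is mounted at the origin on the work surface; the furniture and walls round the work are solid. World frame = base frame: x ahead of the robot, y to its left, z up, the work surface at z = 0. Lengths are in mm, angles in rad, forces in N, time in s.
With the tool pointing down it reaches from about 400 to 875 mm from the base axis. Payload 6.5 kg.
Tool frame: the origin (TCP) lies at the very end of the fingers, on their centre line; the grasp point (between the pads) lies 19 mm behind it; z points along the fingers, y is the line along which they close (so a half turn about z gives the same grasp; the last joint's range is limited). The gripper opens to 85 mm and grips with 20 to 120 N. Pads are 22 mm wide; open, the fingers measure 114 mm over their backs; the gripper's body (76 mm by 85 mm) begins 54 mm behind the grasp point. The pads swing forward as they close: fully open they stand 13 mm farther back than shut.
Start: joints at [1.073, 0.536, -0.004, 1.538, 0.003, 1.067, -0.071], TCP at [272.024, -590.333, 231.29] pointing down, gripper open.
Joint ranges: [-2.7, 2.7], [-0.37, 2.16], [-1.27, 1.26], [0.24, 2.4], [-1.31, 4.45], [0.19, 1.91], [-2.76, 2.76]. Speed limits (rad/s): [2.39, 2.39, 3.14, 3.14, 3.14, 3.14, 3.14].

INTERFACE

Orientations are given as a 3x3 rotation matrix whose columns are the frame's x, y, z axes.
In Python, from rig import robot gives the robot as it stands.
- The arm moves only by the tool jog_arm, never from a script. Its argument "rows" is a list of rows, each a list of 7 numbers: the finger opening in cm, from 0 to 8.54, then the shift along the tool's x, y, z in cm, then the turn, a rotation vector about the tool's x, y, z in rad. A call has 1 to 20 rows; each row is the pose to reach, as a shift and turn from the pose commanded when the call began, along the tool's axes at that moment; what a row does not reach only later rows make up. A row lasts 1/10 s, in which the tool goes at most 50 mm and 8.59 degrees, less where a joint would pass 70% of its speed; a pose out of reach is approached as far as the arm can. A call with a gripper value outside its range is refused whole. The fingers move at their own pace and stop on an object; "force" is the grip in N (left out, the last holds). Time passes only in rows, so rows that repeat a pose let the fingers close. It gives the time, the measured TCP pose, the force, the opening and the grip force at its end, in the units of the state.
- robot.read_state(): the state, without advancing time (a new reading comes with each control period).
- robot.grab_frame(name): name is "scene" or "top"; returns a dict with "image" (420x560x3 uint8, red, green, blue), "K" (3x3 intrinsics, pixels), "xyz" and "rotation" of the camera in the world. Camera axes: x right, y down, z forward; pixel columns grow to the right and rows downward; lengths in mm; the calibration is good to about 2 mm. A picture is of the moment at which its call begins. There is no depth.
- robot.finish_job(): hands the job in; it is judged then, once.
Trained networks look in a picture, given as the dict that the camera call returned (one of the last four; its "shot" number tells which), for a name from the list of things; names that differ only in an ending like _2 or _b are one class to them, and where a whole thing is asked for, a point or a joint stands for the part that bears it (a point fixed in the world has none). Each returns a list of dicts, best first, with "p" (0 to 1); they miss things now and then, are a little off and sometimes report something else, mostly with a low value. They report only what shows in the picture. A call takes as long as a camera call.
- robot.find_in(label, picture): "xyz" ([x, y, z] in mm, in world coordinates, good to about 4 mm: the middle of the surface that is visible of it).
- robot.mark_of(label, picture): "xyz" ([x, y, z] in mm, in world coordinates, good to about 4 mm: a listed point, or the origin of a listed thing).
The state is a dict: "time": time; "joints": joint angles; "qd": joint speeds; "joint_efforts": joint torques, N m; "tool_pos": TCP position; "ee_rot": TCP orientation; "ft_force": force on the tool from outside, world axes, zero at the start; "ft_torque": the same for the moment, N m; "finger_gap": finger opening in mm; "finger_force": force on a finger pad.
Only numpy, scipy, OpenCV 4.12 (cv2) and the standard library are available. Lean on these libraries where they do the work, as an engineer would, in place of code of your own. Each camera call takes 0.05 s, during which the arm holds its last target. There are 200 camera calls.

TASK

Lay the standing pine gift case in the labelling cradle, ready for its label, by pushing only, never gripping or lifting it: line it up along the fence on your side so that it will fit the bay, then push it high on its lid side so that it tips over and lies lid up between the fence and the far rail. Slide it along the bay to the end stop until the brass spring catch snaps up behind it, and leave the other things on the counter where they are.

Things in the scene. Friction and masses are not known exactly. Their poses are not given: they have to be found in the camera images.
- gift_case: Empty pine gift case, closed box 274 x 103 x 94 mm, 0.5-1 kg. Starts on end on the cradle's loading end. Origin: centre of its underside, the face opposite the lid. Own y along its length, x across, z out of the lid. At the start y is up, z points away from the bay, x to the fence. Body: x -48..47, y -135..135; the lid (fixed shut, z 86-94 mm) overhangs 2 mm at the ends, so it stands leaning 0.02 rad bayward.
- case_lid (a point): Point on the outer face of the case's lid, on its centre line, 120 mm from the case's middle towards the end that is on top at the start: about 267 mm above the counter while the case stands (its top is at 286 mm). Same axes as the case. The case tips when leant about 19 degrees; meanwhile its upper lid edge rises to about 302 mm. 1 to 2 N at the top tips it.
- cradle: Labelling cradle: fixed plywood board 150 x 520 x 12 mm with wooden rails. Origin on the counter; z up, +y along the board to the end stop (robot's right), +x towards the robot. Board: x -65..85, y -290..230 mm. The bay is a channel 107 mm wide between near fence and far rail; the loading end (y below -110) has only the fence. The case starts up to 25 mm off the fence, turned up to 0.12 rad.
- fence (a point): On the inner face of the near fence (robot's side), 42 mm above the counter (its top edge), at cradle x = +65, y = -205 mm. The fence is straight and runs the board's whole length, y -290..230. A case flat against it has its origin at cradle x = +18 mm.
- far_rail (a point): Left end of the far rail, at its inner top edge: cradle x = -42, y = -40 mm, 34 mm above the counter. The rail is 18 mm thick and runs from here to the end stop.
- end_stop (a point): Middle of the end stop's inner face, at its top edge, 52 mm above the counter: cradle x = 11.5, y = +208 mm.
- catch (a joint): Brass spring catch, tongue 22 x 50 mm let into the board, hinged at its left end (cradle y = -116 mm), free tip toward the end stop. 0 = up, tip 7 mm above the board; 0.14 = pressed flush (under 1 N at the tip). A case slides over it toward the stop and holds it down; once the case meets the stop it springs up behind the case's end, with 4 mm of play.
- catch_tip (a point): Where the catch's tip is when up: cradle x = 11.5, y = -66 mm, 19 mm above the counter. A fixed mark.
- bay_home (a point): Point on the board's top, 12 mm above the counter, where the case's origin lies when it is home: cradle x = 12 (the channel lets it lie up to 6 mm either side), y = +73 mm; the case's y axis then points along the cradle's +y.
- label_roll: Bystander: white roll of shelf labels, 61 mm across and 42 mm high, standing on the counter just beyond the end stop, next to the half bottle. Origin: centre of its underside.
- half_bottle: Bystander: half bottle with a gold cap, 60 mm across and 245 mm high, standing on the counter just beyond the end stop. Origin: centre of its underside.
- wine_glass: Bystander: tasting glass with red wine, 66 mm across and 157 mm high, standing on the counter past the cradle's left end, beside the loading end. Origin: centre of its underside.
- stopper: Bystander: black and white bottle stopper, 35 mm across and 58 mm high, standing on the counter on the robot's side of the cradle, near its right end. Origin: centre of its underside.
- cork_standing: Bystander: cork with a wine-stained end, 24 mm across and 44 mm high, standing on the counter past the cradle's left end, beside the loading end. Origin: centre of its underside.

How it is judged (in metres and radians):
On the way:
1. the case has tipped over and lies lid up in the bay between fence and far rail (angle between gift_case's own z axis and vertical below 0.06 rad and x of gift_case in the frame of cradle between 0 and 0.024 m and height (world z) of gift_case below 0.018 m and angle between the y axis of gift_case and the y axis of cradle, either way round below 0.06 rad), for 0.2 s.
At the end, for the whole second after the job is handed in: The case lies flat, lid up (within 0.06 rad), on the board between fence and far rail, in line with the cradle (within 0.06 rad), its end at the end stop (origin 66 to 78 mm along the cradle's y), the spring catch up behind it (below 0.04 rad), at rest (all of step 1 and y of gift_case in the frame of cradle between 0.066 and 0.078 m and value of joint catch below 0.04 rad and linear speed of gift_case below 0.02 m/s); the robot touches nothing.
It fails at once if the case is lifted off the board (height (world z) of gift_case above 0.185 m or (angle between gift_case's own z axis and vertical below 0.2 rad and height (world z) of gift_case above 0.07 m)).
It fails at once if a bystander is shifted by more than 30 mm or knocked over (distance of any of label_roll, half_bottle, wine_glass, stopper, cork_standing from where it was at the start of the episode above 0.03 m or angle between any of half_bottle, wine_glass, stopper, cork_standing's own z axis and vertical above 0.4 rad).
It also fails if it takes over 67 s, if anything falls off the work surface, if the arm or the gripper's body presses on something with over 40 N, if the wrist force passes 120 N, or if a joint passes its speed limit or range.

## Working session

There is one attempt and no reset: what is moved stays moved. The work goes in short steps, Python scripts to look and compute and a tool call to move; the robot and the scene stay as the last step left them, time stands still between calls to the robot, and variables do not carry over. Pictures are saved under pics/ and viewed, at most 14 in all, crops included, and the job is handed in when it is done.

Besides the shell and the picture viewer there is one more tool, called after "Emit:" as name([rows], argument=value, ...), one row to a line, values as JSON. jog_arm: Moves the arm, as the interface text tells. Its arguments: {"type":"object","properties":{"rows":{"type":"array","items":{"type":"array","items":{"type":"number"}}},"force":{"type":"number"}},"required":["rows"]}

```bash
mkdir -p pics; cat > h.py <<'E'
import numpy as np, cv2
from rig import robot
np.set_printoptions(precision=3,suppress=True)
def snap(n,f):
    d=robot.grab_frame(n); cv2.imwrite('pics/'+f,d['image'][:,:,::-1]); return d
def proj(d,p):
    c=np.array(d['rotation']).T@(np.array(p)-d['xyz']); q=np.array(d['K'])@c; return q[:2]/q[2]
E
python3 - <<'E'
from h import *
for n in ('scene','top'):
    d=snap(n,n+'0.png'); print(n,np.array(d['xyz']))
    for l in ['fence','far_rail','end_stop','catch_tip','bay_home','case_lid','gift_case','cradle','label_roll','half_bottle','wine_glass','stopper','cork_standing']:
        for r in robot.mark_of(l,d)[:2]:
            print(l,np.array(r['xyz']),round(r['p'],2),proj(d,r['xyz']))
s=robot.read_state();print(s['time'],s['tool_pos'],np.array(s['ee_rot']),s['ft_force'])
E
python3 -c "
import cv2,numpy as np
cv2.imwrite('pics/both0.png',cv2.resize(np.hstack([cv2.imread('pics/scene0.png'),cv2.imread('pics/top0.png')]),(800,300)))"
```

```text
scene [984.609 838.671 599.774]
fence [352.7 142.8  39.4] 0.65 [347.252 258.218]
far_rail [503.7  11.6  36.7] 0.63 [271.243 253.873]
far_rail [ 583.  -304.1    1.1] 0.59 [199.353 228.283]
end_stop [ 530.3 -240.    51. ] 0.69 [221.865 217.446]
catch_tip [444.7  22.   18.2] 0.76 [291.903 255.305]
catch_tip [349.4 142.3  39.1] 0.68 [348.097 257.87 ]
bay_home [ 485.6 -107.2   12. ] 0.77 [255.891 242.123]
bay_home [403.8 185.9 271.4] 0.56 [347.821 183.18 ]
case_lid [403.3 188.7 274.9] 0.92 [348.908 182.029]
case_lid [ 583.8 -303.3   -1. ] 0.43 [199.272 229.028]
cradle [470.6 -33.5  -0.6] 0.64 [273.385 255.216]
label_roll [ 510.  -335.3   -0.8] 0.53 [216.486 219.758]
half_bottle [ 585.1 -302.6   -1.6] 0.76 [198.988 229.382]
wine_glass [345.2 286.4   2.9] 0.97 [388.633 297.019]
stopper [405.1 183.1 270.7] 0.68 [346.531 183.219]
stopper [ 401.6 -226.5    0.2] 0.6 [260.86 223.6 ]
cork_standing [396.9 296.5   0.6] 0.7 [375.512 307.581]
top [  21.572  -27.249 1330.97 ]
fence [349.4 141.6  40.9] 0.98 [240.917 252.171]
fence [499.7  20.6  35.5] 0.57 [278.032 213.354]
far_rail [500.5  20.9  33. ] 0.58 [277.973 213.383]
end_stop [ 525.8 -231.    52.4] 0.7 [348.684 207.632]
catch_tip [444.1  24.6  18.9] 0.79 [276.249 229.423]
bay_home [ 487.8 -105.    12.3] 0.87 [312.453 219.987]
bay_home [ 532.7 -231.5   54.4] 0.6 [348.88  205.635]
case_lid [404.3 188.3 272.8] 0.79 [218.02  213.484]
gift_case [438.3 103.9 144.3] 0.69 [251.156 218.37 ]
label_roll [ 510.7 -336.5   -2.3] 0.81 [375.167 217.931]
half_bottle [ 587.4 -298.9   -0.7] 0.9 [364.395 198.154]
half_bottle [ 485.4 -105.7   10.8] 0.15 [312.607 220.752]
wine_glass [344.1 285.8   1.9] 0.75 [201.559 254.714]
stopper [ 401.2 -223.9   -1.2] 0.39 [344.939 245.308]
cork_standing [397.5 298.2  -0.2] 0.61 [200.015 240.295]
1.4 [ 272.027 -590.333  231.299] [[ 0.908  0.419 -0.   ]
 [ 0.419 -0.908 -0.   ]
 [-0.     0.    -1.   ]] [ 1.148 -0.432  0.357]
```

View pics/scene0.png

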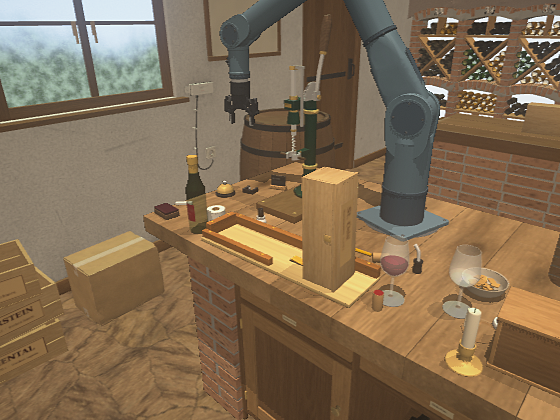

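View pics/top0.png

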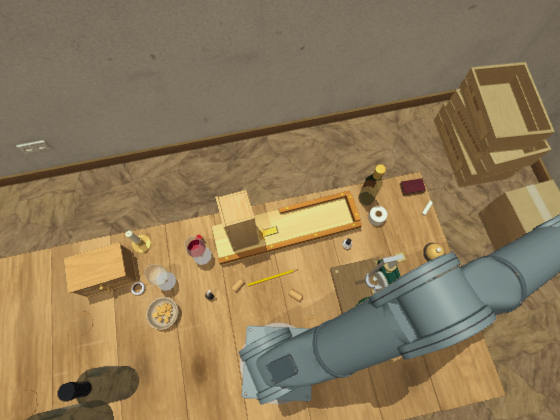

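The scene view shows the case standing at about (330,230), with the bay running left to the bottle at (195,190). The top view shows the case top at about (237,207), the wine glass at (200,250) and the cork at (200,240). Next I fit the cradle pose and crop in on the case.

```bash
cat >> h.py <<'E'
L=np.array([[65,-205,42],[11.5,208,52],[11.5,-66,19],[12,73,12],[-42,-40,34]],float)
W=np.array([[351,142],[528,-236],[444.4,23.3],[486.7,-106],[502,16]],float)
a=L[:,:2]-L[:,:2].mean(0); b=W-W.mean(0)
th=np.arctan2((a[:,0]*b[:,1]-a[:,1]*b[:,0]).sum(),(a*b).sum())
R2=np.array([[np.cos(th),-np.sin(th)],[np.sin(th),np.cos(th)]]); t2=W.mean(0)-R2@L[:,:2].mean(0)
def c2w(p): return np.append(R2@np.array(p[:2],float)+t2,p[2:])
def w2c(p): return np.append(R2.T@(np.array(p[:2],float)-t2),p[2:])
def ray(d,uv,z):
    v=np.array(d['rotation'])@np.linalg.inv(d['K'])@np.array([*uv,1.]); c=np.array(d['xyz']); return c+v*(z-c[2])/v[2]
E
python3 - <<'E'
from h import *
print(th,t2,[ (c2w(l[:2])-w).round(1) for l,w in zip(L,W)])
print('lid c',w2c([403.8,188.5,273]))
for n,p in dict(glass=[344.6,286,0],cork=[397,297,0],stopper=[401.4,-225,0],bottle=[586,-301,0],roll=[510,-336,0]).items(): print(n,w2c(p))
d=snap('top','t1.png'); im=d['image'][:,:,::-1]
cv2.imwrite('pics/c1.png',np.hstack([cv2.resize(im[180:280,190:290],(400,400),interpolation=cv2.INTER_CUBIC), np.zeros((400,0,3),np.uint8)]))
e=snap('scene','s1.png'); im2=e['image'][:,:,::-1]
x=cv2.resize(im[185:270,205:285],(400,425),interpolation=cv2.INTER_CUBIC);y=cv2.resize(im2[160:300,290:390],(304,425),interpolation=cv2.INTER_CUBIC)
cv2.imwrite('pics/c1.png',np.hstack([x,y]))
for nm,dd in(('top',d),('scene',e)):
  for q in ([65,-205,42],[65,-290,42],[65,200,42],[-65,-290,12],[85,-290,12]): print(nm,q,proj(dd,c2w(q)))
E
```

```text
-2.8312358770662223 [475.298 -34.311] [array([-0.2, -1. ]), array([-0.1,  0.1]), array([-0.2,  1.7]), array([-0.5, -1.5]), array([1.1, 0.6])]
lid c [   0.036 -234.001  273.   ]
glass [  26.632 -344.923    0.   ]
cork [ -26.624 -339.394    0.   ]
stopper [128.604 159.011   0.   ]
bottle [-23.967 287.756   0.   ]
roll [ 59.092 297.874   0.   ]
top [65, -205, 42] [241.076 251.704]
top [65, -290, 42] [216.971 258.073]
top [65, 200, 42] [352.3   222.316]
top [-65, -290, 12] [211.025 226.193]
top [85, -290, 12] [219.585 265.524]
scene [65, -205, 42] [347.426 256.848]
scene [65, -290, 42] [376.954 268.02 ]
scene [65, 200, 42] [237.596 215.294]
scene [-65, -290, 12] [348.444 303.269]
scene [85, -290, 12] [379.782 274.788]
```

View pics/c1.png

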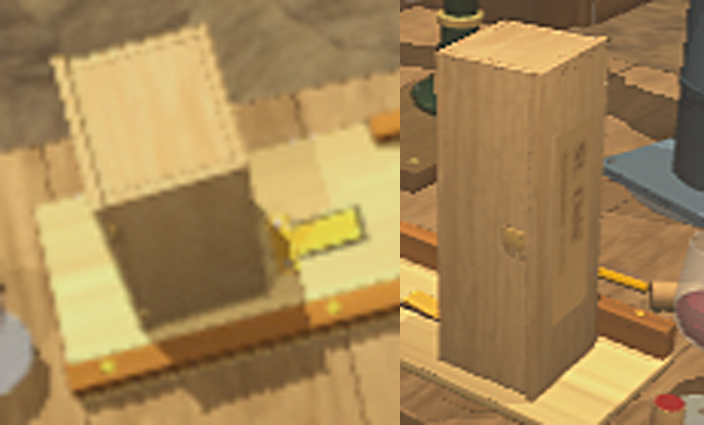

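The crop shows the case's top face with corners at about (55,60), (100,208), (205,25) and (247,165) in the 5x top crop. The lid faces the glass, and there is a gap between the case and the fence.

```bash
python3 - <<'E'
from h import *
d=robot.grab_frame('top'); f=lambda u:(u[0]/5+205-.4,u[1]/5+185-.4)
P={k:w2c(ray(d,f(u),z)) for k,u,z in (('lidfar',(55,60),286),('lidnear',(100,208),286),('farbay',(205,25),284),('nearbay',(247,165),284),('botlidnear',(148,333),12),('botbaynear',(268,298),12))}
for k,p in P.items(): print(k,p)
v=P['lidnear']-P['lidfar'];print('len',np.hypot(*v[:2]),'yaw',np.arctan2(-v[1],v[0]))
v=P['nearbay']-P['farbay'];print('len',np.hypot(*v[:2]),'yaw',np.arctan2(-v[1],v[0]))
v=P['botbaynear']-P['botlidnear'];print('yawb',np.arctan2(v[0],v[1]))
E
```

```text
lidfar [ -49.077 -228.52   286.   ]
lidnear [  48.166 -222.33   286.   ]
farbay [ -48.428 -137.797  284.   ]
nearbay [  44.335 -134.677  284.   ]
botlidnear [  48.277 -229.447   12.   ]
botbaynear [  45.875 -141.36    12.   ]
len 97.43949183388573 yaw -0.06357538235367188
len 92.81601486657584 yaw -0.03362307431193587
yawb -0.02726009240190142
```

```bash
cat >> h.py <<'E'
from scipy.spatial.transform import Rotation as Ro
def goal(xc,yc,z,tilt=0,tdir=0):
    # tool y = away from robot (-cradle x), z down; tilt: about tool x ; tdir: about tool y
    y=np.append(R2@[-1,0],0); zt=np.array([0,0,-1.]); x=np.cross(y,zt)
    R=np.stack([x,y,zt],1)@Ro.from_rotvec([tilt,tdir,0]).as_matrix()
    return c2w([xc,yc,z]),R
def rel(*gs):
    s=robot.read_state(); R0=np.array(s['ee_rot']);p0=np.array(s['tool_pos'])
    print('t',s['time'],'cr',w2c(p0),'F',np.array(s['ft_force']))
    for p,R in gs: print((R0.T@(p-p0)/10).round(2),Ro.from_matrix(R0.T@R).as_rotvec().round(3))
E
python3 - <<'E'
from h import *
p,R=goal(-130,-184,32,0.2); print(p,R)
rel(goal(-130,-184,340,0.),goal(-130,-184,340,0.2),goal(-130,-184,340,-0.2),goal(-130,-184,32,.2))
E
```

```text
[542.894 180.6    32.   ] [[-0.305  0.933 -0.189]
 [ 0.952  0.299 -0.061]
 [ 0.    -0.199 -0.98 ]]
t 1.55 cr [363.395 467.394 231.296] F [ 0.262 -0.762  0.283]
[ 56.87 -58.68 -10.87] [-0.     0.    -1.449]
[ 56.87 -58.68 -10.87] [ 0.164 -0.145 -1.444]
[ 56.87 -58.68 -10.87] [-0.164  0.145 -1.444]
[ 56.87 -58.68  19.93] [ 0.164 -0.145 -1.444]
```

Emit:
jog_arm([
  [8.5,0,0,-5,0,0,0],
  [8.5,0,0,-11,0,0,0],
  [8.5,3,-3,-11,0,0,-0.1],
  [8.5,56.9,-58.7,-11,0.164,-0.145,-1.444],
  [8.5,56.9,-58.7,-11,0.164,-0.145,-1.444],
  [8.5,56.9,-58.7,-11,0.164,-0.145,-1.444],
  [8.5,56.9,-58.7,-11,0.164,-0.145,-1.444],
  [8.5,56.9,-58.7,-11,0.164,-0.145,-1.444],
  [8.5,56.9,-58.7,-11,0.164,-0.145,-1.444],
  [8.5,56.9,-58.7,-11,0.164,-0.145,-1.444],
  [8.5,56.9,-58.7,-11,0.164,-0.145,-1.444],
  [8.5,56.9,-58.7,-11,0.164,-0.145,-1.444],
  [8.5,56.9,-58.7,-11,0.164,-0.145,-1.444],
  [8.5,56.9,-58.7,-11,0.164,-0.145,-1.444],
  [8.5,56.9,-58.7,-11,0.164,-0.145,-1.444],
  [8.5,56.9,-58.7,-11,0.164,-0.145,-1.444],
  [8.5,56.9,-58.7,-11,0.164,-0.145,-1.444],
  [8.5,56.9,-58.7,-11,0.164,-0.145,-1.444],
])

```text
time: 3.35
tool_pos: [535.4, 158.9, 341.4]
ee_rot: [[-0.305, 0.934, -0.189], [0.952, 0.298, -0.061], [-0.0, -0.199, -0.98]]
ft_force: [1.0, -0.4, -0.2]
finger_gap: 85.3
finger_force: 0.0
```

```bash
python3 - <<'E'
from h import *
rel(goal(-130,-184,340,0.2),goal(-130,-184,32,.2))
E
```

```text
t 3.35 cr [-116.226 -165.629  341.357] F [ 0.963 -0.397 -0.167]
[ 1.84  1.38 -0.14] [ 0.     0.    -0.001]
[ 1.85  7.49 30.05] [ 0.     0.    -0.001]
```

Emit:
jog_arm([
  [8.5,1.8,2,0,0,0,0],
  [8.5,1.8,3,5,0,0,0],
  [8.5,1.8,4,10,0,0,0],
  [8.5,1.8,5,15,0,0,0],
  [8.5,1.8,6,20,0,0,0],
  [8.5,1.8,7,25,0,0,0],
  [8.5,1.8,8,30,0,0,0],
  [8.5,1.8,8,30,0,0,0],
  [8.5,1.8,8,30,0,0,0],
  [8.5,1.8,8,30,0,0,0],
])

```text
time: 4.35
tool_pos: [548.9, 181.1, 33.9]
ee_rot: [[-0.305, 0.934, -0.186], [0.952, 0.299, -0.059], [0.001, -0.195, -0.981]]
ft_force: [-0.0, -0.9, 1.0]
finger_gap: 85.2
finger_force: 0.0
```

```bash
python3 - <<'E'
from h import *
rel(goal(-110,-184,32,.2),goal(-90,-184,32,.2),goal(-82,-184,32,.2))
snap('scene','s2.png')
E
```

```text
t 4.35 cr [-135.922 -182.637   33.909] F [-0.002 -0.922  1.045]
[ 0.14 -2.51  0.69] [ 0.004 -0.001 -0.   ]
[ 0.13 -4.47  1.08] [ 0.004 -0.001 -0.   ]
[ 0.13 -5.25  1.24] [ 0.004 -0.001 -0.   ]
```

View pics/s2.png

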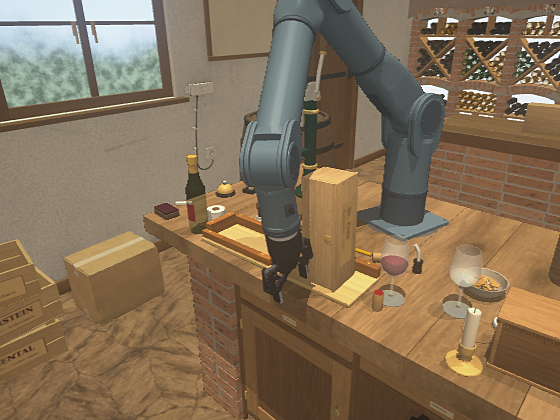

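The gripper stands behind the case, with its near finger at about (305,250) and the case unmoved at (335,230). I push it gently towards the fence.

Emit:
jog_arm([
  [8.5,0,-1,0.2,0,0,0],
  [8.5,0,-2,0.4,0,0,0],
  [8.5,0,-2.3,0.46,0,0,0],
  [8.5,0,-2.6,0.52,0,0,0],
  [8.5,0,-2.8,0.56,0,0,0],
  [8.5,0,-3,0.6,0,0,0],
  [8.5,0,-3.2,0.64,0,0,0],
  [8.5,0,-3.4,0.68,0,0,0],
  [8.5,0,-3.6,0.72,0,0,0],
  [8.5,0,-3.8,0.76,0,0,0],
  [8.5,0,-4,0.8,0,0,0],
  [8.5,0,-4,0.8,0,0,0],
])

```text
time: 5.6
tool_pos: [510.1, 168.5, 32.5]
ee_rot: [[-0.305, 0.934, -0.186], [0.952, 0.299, -0.059], [0.001, -0.195, -0.981]]
ft_force: [5.2, 2.5, 2.9]
finger_gap: 85.0
finger_force: 0.7
```

```bash
cat >> h.py <<'E'
def crops(f):
    d=snap('top','x.png');e=snap('scene','y.png')
    x=cv2.resize(d['image'][185:270,205:285,::-1],(400,425),interpolation=cv2.INTER_CUBIC);y=cv2.resize(e['image'][160:310,270:390,::-1],(340,425),interpolation=cv2.INTER_CUBIC)
    cv2.imwrite('pics/'+f,np.hstack([x,y]));return d,e
E
python3 - <<'E'
from h import *
rel(goal(-90,-184,32,.2),goal(-82,-184,32,.2)); d,e=crops('c3.png')
for q in (d,e): print([w2c(r['xyz']) for r in robot.mark_of('case_lid',q)[:1]])
E
```

```text
t 5.6 cr [ -95.031 -182.47    32.529] F [5.207 2.504 2.884]
[ 0.15 -0.48  0.15] [ 0.004 -0.001 -0.   ]
[ 0.15 -1.27  0.31] [ 0.004 -0.001 -0.   ]
[array([  35.168, -230.881,  273.   ])]
[array([  34.264, -232.062,  275.6  ])]
```

View pics/c3.png

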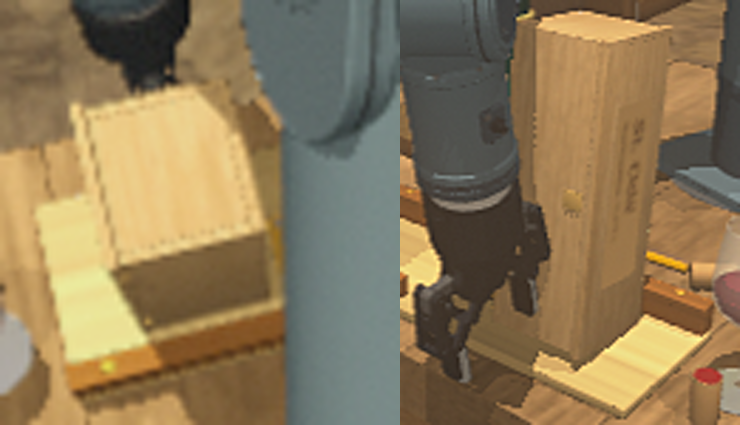

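The case leans towards the fence: its top is at x≈35 while its base has barely moved. The finger knuckle touched it too high, at about (545,240). I back off slowly and will push again lower, with closed fingers and more tilt.

Emit:
jog_arm([
  [8.5,0,0.2,-0.04,0,0,0],
  [8.5,0,0.4,-0.08,0,0,0],
  [8.5,0,0.6,-0.12,0,0,0],
  [8.5,0,0.8,-0.16,0,0,0],
  [8.5,0,1.0,-0.2,0,0,0],
  [8.5,0,1.2,-0.24,0,0,0],
  [8.5,0,1.4,-0.28,0,0,0],
  [8.5,0,1.6,-0.32,0,0,0],
  [8.5,0,1.8,-0.36,0,0,0],
  [8.5,0,2.0,-0.4,0,0,0],
  [8.5,0,2.2,-0.44,0,0,0],
  [8.5,0,2.6,-0.52,0,0,0],
  [8.5,0,3.0,-0.6,0,0,0],
  [8.5,0,5.0,-1,0,0,0],
  [0,0,8.0,-1.6,0,0,0],
])

```text
time: 7.3
tool_pos: [585.7, 192.3, 31.3]
ee_rot: [[-0.306, 0.933, -0.191], [0.952, 0.3, -0.062], [-0.0, -0.201, -0.98]]
ft_force: [0.9, -0.2, 0.6]
finger_gap: 72.7
finger_force: 0.0
```

```bash
python3 - <<'E'
from h import *
print(np.array(robot.read_state()['joints']))
rel(goal(-130,-184,40,.55),goal(-110,-184,28,.55),goal(-90,-184,28,.55),goal(-45,-184,28,.55)); d,e=robot.grab_frame('top'),robot.grab_frame('scene')
for q in (d,e): print([w2c(r['xyz']) for r in robot.mark_of('case_lid',q)[:1]])
E
```

```text
[-0.067  0.902 -0.495  1.521  0.42   1.038 -0.38 ]
t 7.3 cr [-174.348 -182.081   31.285] F [ 0.92  -0.176  0.648]
[ 0.19 -4.52  0.04] [0.348 0.    0.   ]
[ 0.19 -6.24  1.61] [0.348 0.    0.   ]
[ 0.2  -8.2   2.01] [0.348 0.    0.   ]
[  0.2  -12.61   2.92] [0.348 0.    0.   ]
[array([   0.994, -231.998,  272.5  ])]
[array([   1.518, -228.071,  273.7  ])]
```

Emit:
jog_arm([
  [0,0,-1,-0.5,0.09,0,0],
  [0,0,-2,-0.5,0.17,0,0],
  [0,0,-3,-0.4,0.26,0,0],
  [0,0,-4,0,0.35,0,0],
  [0,0,-5.2,1.0,0.35,0,0],
  [0,0,-6.2,1.5,0.35,0,0],
  [0,0.1,-7.2,1.8,0.35,0,0],
  [0,0.2,-8.2,2.0,0.35,0,0],
  [0,0.2,-9.0,2.16,0.35,0,0],
  [0,0.2,-9.6,2.28,0.35,0,0],
])

```text
time: 8.5
tool_pos: [490.4, 163.9, 28.1]
ee_rot: [[-0.306, 0.811, -0.499], [0.952, 0.26, -0.16], [-0.0, -0.524, -0.852]]
ft_force: [0.4, 0.2, -0.0]
finger_gap: 0.3
finger_force: 0.0
```

```bash
python3 - <<'E'
from h import *
rel(goal(-70,-184,28,.55),goal(-45,-184,28,.55)); d,e=crops('c4.png')
for q in (d,e): print([w2c(r['xyz']) for r in robot.mark_of('case_lid',q)[:1]])
E
```

```text
t 8.5 cr [ -74.94  -184.139   28.114] F [ 0.374  0.21  -0.034]
[-0.01 -0.41  0.27] [-0.001  0.     0.   ]
[-0.01 -2.54  1.58] [-0.001  0.     0.   ]
[array([   1.901, -231.134,  270.6  ])]
[array([   1.046, -228.234,  274.1  ])]
```

View pics/c4.png

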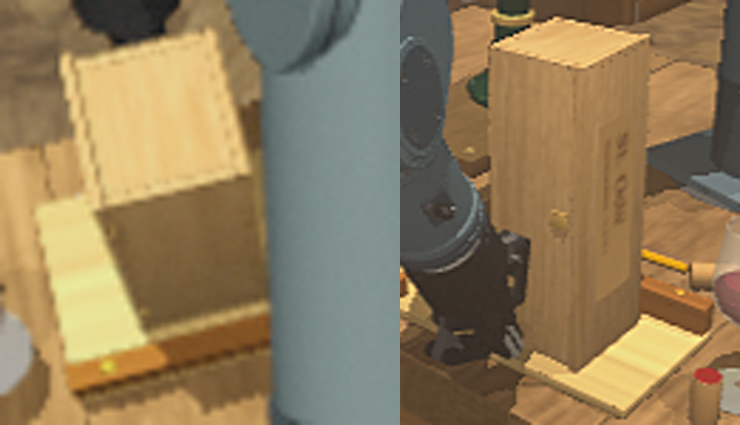

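The case is upright again and the closed fingertips are close to its base at about (515,350). The knuckle at (525,265) is almost level with the tips, so I add tilt before pushing.

Emit:
jog_arm([
  [0,0,0,0,0.09,0,0],
  [0,0,0,0,0.18,0,0],
  [0,0,0,0,0.27,0,0],
  [0,0,0,0,0.27,0,0],
])

```text
time: 9.1
tool_pos: [491.3, 164.6, 25.6]
ee_rot: [[-0.305, 0.647, -0.699], [0.952, 0.207, -0.224], [0.0, -0.734, -0.68]]
ft_force: [-1.3, 0.3, -1.4]
finger_gap: 0.2
finger_force: 0.0
```

```bash
python3 - <<'E'
from h import *
print(np.array(robot.read_state()['joints']))
rel(*[goal(x,-184,28,.82) for x in(-75,-65,-55,-45,-35)])
E
```

```text
[-0.128  1.16  -0.462  1.238  0.272  1.648 -0.304]
t 9.1 cr [ -76.    -184.472   25.642] F [-1.267  0.315 -1.386]
[-0.05 -0.24 -0.09] [-0.004 -0.    -0.   ]
[-0.05 -0.92  0.65] [-0.004 -0.    -0.   ]
[-0.05 -1.6   1.38] [-0.004 -0.    -0.   ]
[-0.05 -2.28  2.11] [-0.004 -0.    -0.   ]
[-0.05 -2.96  2.85] [-0.004 -0.    -0.   ]
```

Emit:
jog_arm([
  [0,0,-0.6,0.3,0,0,0],
  [0,0,-0.9,0.65,0,0,0],
  [0,0,-1.1,0.85,0,0,0],
  [0,0,-1.3,1.05,0,0,0],
  [0,0,-1.5,1.25,0,0,0],
  [0,0,-1.7,1.5,0,0,0],
  [0,0,-1.9,1.7,0,0,0],
  [0,0,-2.05,1.85,0,0,0],
  [0,0,-2.05,1.85,0,0,0],
])

```text
time: 10.0
tool_pos: [466.6, 156.4, 30.4]
ee_rot: [[-0.305, 0.652, -0.694], [0.952, 0.209, -0.222], [0.0, -0.729, -0.685]]
ft_force: [3.6, 2.1, 1.0]
finger_gap: -0.1
finger_force: 2.3
```

```bash
python3 - <<'E'
from h import *
rel(*[goal(x,-184,28,.82) for x in(-45,-40,-35)]); d,e=robot.grab_frame('top'),robot.grab_frame('scene')
for q in (d,e): print([w2c(r['xyz']) for r in robot.mark_of('case_lid',q)[:1]])
E
```

```text
t 10.0 cr [ -49.919 -184.267   30.394] F [3.572 2.103 0.981]
[-0.03 -0.16  0.52] [ 0.004 -0.001 -0.   ]
[-0.03 -0.5   0.89] [ 0.004 -0.001 -0.   ]
[-0.03 -0.85  1.25] [ 0.004 -0.001 -0.   ]
[array([   1.563, -229.24 ,  270.2  ])]
[array([  -0.391, -229.768,  272.6  ])]
```

Emit:
jog_arm([
  [0,0,-0.1,0.2,0,0,0],
  [0,0,-0.2,0.4,0,0,0],
  [0,0,-0.35,0.55,0,0,0],
  [0,0,-0.5,0.7,0,0,0],
  [0,0,-0.6,0.8,0,0,0],
  [0,0,-0.75,0.95,0,0,0],
  [0,0,-0.85,1.1,0,0,0],
  [0,0,-0.85,1.1,0,0,0],
])

```text
time: 11.0
tool_pos: [454.4, 152.8, 30.1]
ee_rot: [[-0.304, 0.653, -0.693], [0.953, 0.209, -0.221], [0.0, -0.728, -0.686]]
ft_force: [9.4, 1.8, 6.3]
finger_gap: -0.1
finger_force: 4.6
```

```bash
python3 - <<'E'
from h import *
rel(*[goal(x,-184,28,.82) for x in(-35,-30,-27)]); d,e=crops('c5.png')
for q in (d,e): print([w2c(r['xyz']) for r in robot.mark_of('case_lid',q)[:1]])
E
```

```text
t 11.0 cr [ -37.256 -184.5     30.102] F [9.377 1.767 6.338]
[-0.05 -0.    0.31] [ 0.005 -0.001 -0.001]
[-0.05 -0.34  0.67] [ 0.005 -0.001 -0.001]
[-0.05 -0.55  0.89] [ 0.005 -0.001 -0.001]
[array([  13.392, -229.358,  273.1  ])]
[array([  13.581, -232.044,  274.2  ])]
```

View pics/c5.png

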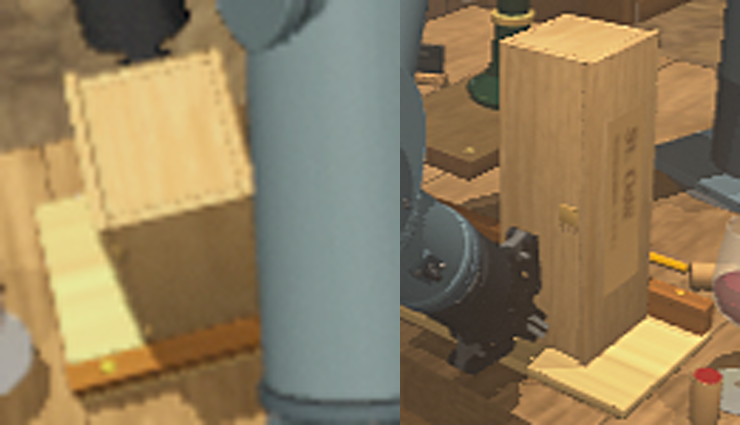

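The case slid upright towards the fence (lid at x≈13), with the tips touching at (545,325). I push the last few millimetres.

Emit:
jog_arm([
  [0,0,-0.1,0.15,0,0,0],
  [0,0,-0.2,0.3,0,0,0],
  [0,0,-0.3,0.4,0,0,0],
  [0,0,-0.4,0.5,0,0,0],
  [0,0,-0.5,0.6,0,0,0],
  [0,0,-0.5,0.6,0,0,0],
])

```text
time: 11.8
tool_pos: [452.4, 152.1, 30.2]
ee_rot: [[-0.302, 0.663, -0.685], [0.953, 0.21, -0.217], [0.001, -0.719, -0.695]]
ft_force: [23.4, 6.5, 11.0]
finger_gap: 0.0
finger_force: 12.4
```

```bash
python3 - <<'E'
from h import *
rel(*[goal(x,-184,28,.82) for x in(-30,-27)]); d,e=robot.grab_frame('top'),robot.grab_frame('scene')
for q in (d,e): print([w2c(r['xyz']) for r in robot.mark_of('case_lid',q)[:1]])
E
```

```text
t 11.8 cr [ -35.091 -184.548   30.169] F [23.404  6.474 10.965]
[-0.06 -0.2   0.52] [ 0.018 -0.003 -0.002]
[-0.06 -0.41  0.73] [ 0.018 -0.003 -0.002]
[array([  14.941, -232.06 ,  273.2  ])]
[array([  17.214, -228.904,  274.1  ])]
```

Emit:
jog_arm([
  [0,0,0.4,-0.5,0,0,0],
  [0,0,1,-1.1,0,0,0],
  [0,0,3.4,-3.7,0,0,0],
  [0,0,6,-6.4,-0.1,0,0],
  [0,0,4,-9,-0.2,0,0],
  [0,0,2,-12,-0.3,0,0],
])

```text
time: 12.6
tool_pos: [540.1, 180.4, 94.2]
ee_rot: [[-0.306, 0.825, -0.475], [0.952, 0.265, -0.152], [0.001, -0.499, -0.867]]
ft_force: [0.5, -0.6, 0.4]
finger_gap: -0.1
finger_force: 0.0
```

```bash
python3 - <<'E'
from h import *
rel(goal(-130,-200,370,0),goal(-100,-285,370,0),goal(18,-285,370,0),goal(18,-285,262,0));d=robot.grab_frame('scene');print([w2c(r['xyz']) for r in robot.mark_of('case_lid',d)[:1]])
E
```

```text
t 12.6 cr [-127.29  -184.612   94.157] F [ 0.496 -0.573  0.43 ]
[  1.55 -13.52 -24.04] [-0.522 -0.     0.   ]
[ 10.05 -16.12 -22.54] [-0.522 -0.     0.   ]
[ 10.06 -26.35 -16.66] [-0.522 -0.     0.   ]
[ 10.05 -20.96  -7.3 ] [-0.522 -0.     0.   ]
[array([  14.161, -230.235,  273.3  ])]
```

Emit:
jog_arm([
  [0,0,-2.5,-4.3,0,0,0],
  [0,0,-5,-8.6,0,0,0],
  [0,0.5,-7.5,-13,0,0,0],
  [0,1,-10,-18,-0.1,0,0],
  [0,1.5,-13,-23,-0.22,0,0],
  [0,4,-13.5,-24,-0.36,0,0],
  [0,7.5,-15,-23.5,-0.52,0,0],
  [0,10,-16.1,-22.5,-0.522,0,0],
  [0,10,-16.1,-22.5,-0.522,0,0],
  [0,10,-20,-20.5,-0.522,0,0],
  [0,10,-24,-18,-0.522,0,0],
  [0,10,-26.3,-16.7,-0.522,0,0],
  [0,10,-26.3,-16.7,-0.522,0,0],
  [0,10,-26.3,-16.7,-0.522,0,0],
])

```text
time: 14.1
tool_pos: [373.1, 230.6, 371.4]
ee_rot: [[-0.304, 0.953, 0.001], [0.953, 0.304, 0.0], [-0.0, 0.001, -1.0]]
ft_force: [-0.3, -0.5, 0.8]
finger_gap: -0.1
finger_force: 0.0
```

```bash
python3 - <<'E'
from h import *
rel(goal(18,-285,262,0),goal(18,-230,262)); d,e=crops('c6.png')
for q in (d,e): print([w2c(r['xyz']) for r in robot.mark_of('case_lid',q)[:1]])
E
```

```text
t 14.1 cr [  16.437 -283.478  371.417] F [-0.306 -0.528  0.783]
[ 0.16 -0.17 10.94] [ 0.001  0.    -0.001]
[-5.34 -0.16 10.94] [ 0.001  0.    -0.001]
[]
[array([  16.335, -226.732,  272.7  ])]
```

View pics/c6.png

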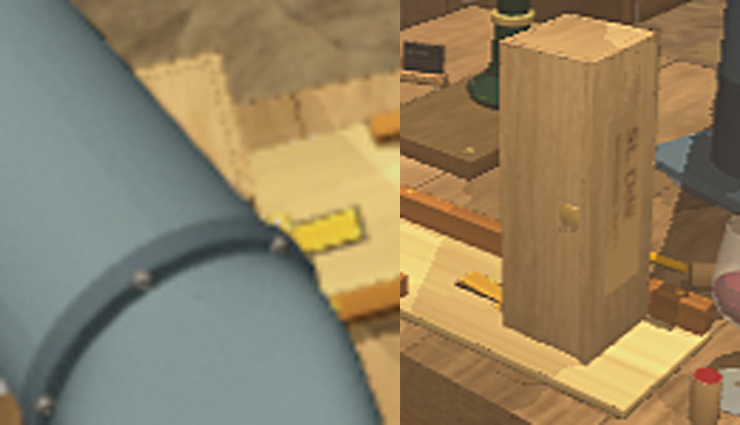

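The case stands upright at the fence. Its far bottom edge in the scene crop runs from about (505,327) to (583,362). I check its yaw and position from that.

```bash
python3 - <<'E'
from h import *
e=robot.grab_frame('scene'); f=lambda u:((u[0]-400)/2.833+270,u[1]/2.833+160)
im=e['image'];print()
P=[w2c(ray(e,f(u),z)) for u,z in (((504,326),12),((584,362),12),((500,40),284),((582,65),286),((658,32),286))]
for p in P:print(p)
v=P[1]-P[0];print(np.arctan2(v[0],v[1]));v=P[3]-P[2];print(np.arctan2(v[0],v[1]));v=P[4]-P[3];print(np.arctan2(v[1],v[0]))
E
```

```text
[ -32.495 -146.779   12.   ]
[ -33.683 -232.822   12.   ]
[ -38.172 -142.47   284.   ]
[ -49.302 -227.942  286.   ]
[  51.848 -234.423  286.   ]
-3.1277823490130414
-3.012101301802417
-0.0639897578847719
```

```bash
cat > fit.py <<'E'
from h import *
from scipy.optimize import least_squares
e=robot.grab_frame('scene')
im=cv2.resize(e['image'][160:310,300:390,::-1],None,fx=8,fy=8,interpolation=cv2.INTER_CUBIC)
# subpixel corners
g=cv2.cvtColor(e['image'],cv2.COLOR_RGB2GRAY)
f=lambda u:[(u[0]-400)/2.833+270-.3,u[1]/2.833+160-.3]
obs=np.float32([f(u) for u in((504,326),(584,362),(500,40),(582,65),(658,32),(645,318))]).reshape(-1,1,2)
obs2=cv2.cornerSubPix(g,obs.copy(),(3,3),(-1,-1),(3,30,.01)).reshape(-1,2)
print(np.hstack([obs.reshape(-1,2),obs2]))
# local (x, up, z): body bay-far bottom, lid-far bottom, top..., lidnear top, lidnear bottom
M=np.array([[-48,2,0],[-48,0,94],[-48,272,0],[-48,274,94],[47,274,94],[47,0,94]],float)
def model(q):
    x,y,d=q; out=[]
    for lx,h,lz in M:
        yy=-(lz-0)+.02*h; c,s=np.cos(d),np.sin(d); out.append(proj(e,c2w([x+c*lx-s*(yy+47),y+s*lx+c*(yy+47),12+h])))
    return np.array(out)
for o in(obs.reshape(-1,2),obs2):
    r=least_squares(lambda q:(model(q)-o).ravel(),[18,-188,0],loss='soft_l1',x_scale=[1,1,.02]);print(r.x,r.cost);print((model(r.x)-o).round(1).tolist())
    r=least_squares(lambda q:(model([q[0],q[1],0])-o).ravel(),[18,-188],loss='soft_l1');print('d=0',r.x,r.cost)
E
python3 fit.py
```

```text
[[306.41  274.772 305.837 274.487]
 [334.649 287.48  334.938 288.931]
 [304.998 173.819 303.045 174.19 ]
 [333.943 182.644 334.472 181.231]
 [360.77  170.995 359.39  171.322]
 [356.181 271.948 355.558 272.4  ]]
[  11.181 -189.632   -0.034] 7.016113256647907
[[-2.2, -0.7], [-0.0, 1.5], [-1.3, -0.7], [3.8, -1.0], [0.7, -0.4], [0.0, 0.6]]
d=0 [  10.873 -189.41 ] 7.636805551665603
[   9.365 -188.467   -0.019] 4.974475063829153
[[-2.3, -0.1], [-0.7, 0.2], [-0.2, -0.8], [2.8, 0.5], [1.1, -0.8], [-0.2, 0.0]]
d=0 [   9.208 -188.293] 5.155500070420648
```

Emit:
jog_arm([
  [0,-4,0,-1,0,0,0],
  [0,-9,0,-1,0,0,0],
  [0,-14,0,-1,0,0,0],
  [0,-19,0,-1,0,0,0],
  [0,-24,0,-1,0,0,0],
  [0,-29,0,-1,0,0,0],
  [0,-34,0,-1,0,0,0],
  [0,-39,0,-1,0,0,0],
  [0,-44,0,-1,0,0,0],
  [0,-46,0,-1,0,0,0],
])

```text
time: 15.4
tool_pos: [513.0, -212.7, 380.4]
ee_rot: [[-0.299, 0.954, 0.0], [0.954, 0.299, -0.001], [-0.001, -0.0, -1.0]]
ft_force: [1.0, 0.2, -0.2]
finger_gap: -0.1
finger_force: 0.0
```

```bash
python3 - <<'E'
from h import *
rel(goal(18,-285,370,0)); d=snap('top','t7.png')
x=cv2.resize(d['image'][185:265,205:305,::-1],(800,600),interpolation=cv2.INTER_CUBIC)
x=cv2.resize(d['image'][185:260,205:305,::-1],(800,600),interpolation=cv2.INTER_CUBIC)
cv2.imwrite('pics/c7.png',x)
print([w2c(r['xyz']) for r in robot.mark_of('case_lid',d)[:1]])
E
```

```text
t 15.4 cr [ 18.555 181.406 380.435] F [ 1.044  0.242 -0.172]
[46.64 -0.24  1.  ] [-0.     0.001 -0.006]
[array([  15.3  , -230.285,  272.2  ])]
```

View pics/c7.png

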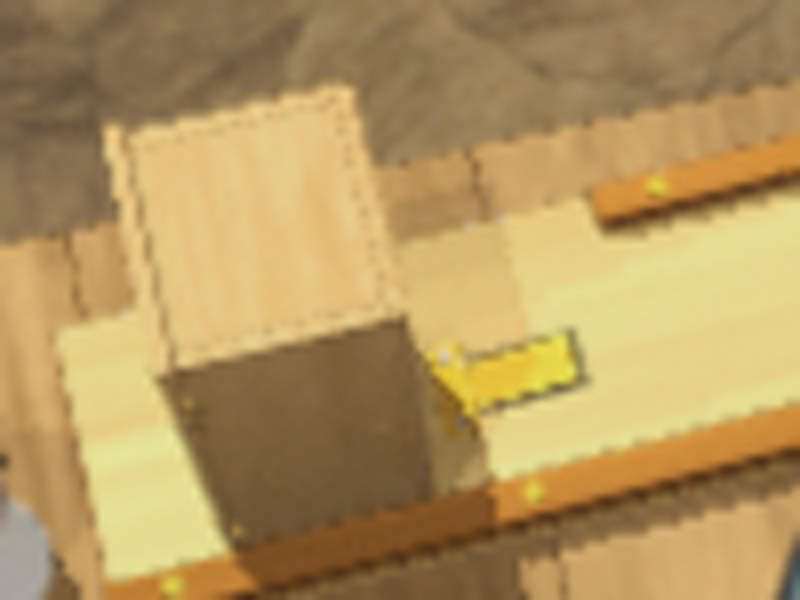

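The top crop shows the case against the fence. Its top corners are at about (105,125), (162,377), (352,88) and (408,318).

```bash
python3 - <<'E'
from h import *
d=robot.grab_frame('top'); f=lambda u:(u[0]/8+205-.45,u[1]/8+185-.45)
P=[w2c(ray(d,f(u),z)) for u,z in (((105,124),286),((160,377),286),((352,86),284),((408,318),284),((100,583),42),((800,403),42),((180,370),285))]
for p in P:print(p)
v=P[1]-P[0];print('lid edge',np.arctan2(v[1],v[0]));v=P[3]-P[2];print('bay edge',np.arctan2(v[1],v[0]))
v=P[3]-P[1];print('near',np.arctan2(-v[0],v[1]));v=P[2]-P[0];print('far',np.arctan2(-v[0],v[1]));v=P[5]-P[4];print('fence',np.arctan2(-v[0],v[1]))
E
```

```text
[ -36.647 -224.864  286.   ]
[  64.248 -225.949  286.   ]
[ -28.149 -133.604  284.   ]
[  65.437 -135.234  284.   ]
[  62.838 -289.271   42.   ]
[64.973 23.506 42.   ]
[  63.227 -218.57   285.   ]
lid edge -0.010747604150549008
bay edge -0.017415118345849027
near -0.013098796001067645
far -0.09284206292304696
fence -0.006826393351204148
```

The case is flush with the fence (within about 0.01 rad). I return to the lid side and lower the fingers.

Emit:
jog_arm([
  [0,5,0,0,0,0,0],
  [0,10,0,0,0,0,0],
  [0,15,0,0,0,0,0],
  [0,20,0,0,0,0,0],
  [0,25,0,0,0,0,0],
  [0,30,0,0,0,0,0],
  [0,35,0,0,0,0,0],
  [0,40,0,0,0,0,0],
  [0,44.5,0,0,0,0,0],
  [0,46.5,0,0,0,0,0],
  [0,46.5,0,2,0,0,0],
  [0,46.5,0,6,0,0,0],
  [0,46.5,0,9,0,0,0],
  [0,46.5,0,11.8,0,0,0],
  [0,46.5,0,11.8,0,0,0],
])

```text
time: 17.05
tool_pos: [367.9, 235.4, 260.8]
ee_rot: [[-0.308, 0.951, -0.004], [0.951, 0.308, -0.002], [-0.001, -0.005, -1.0]]
ft_force: [-0.8, -0.1, 0.4]
finger_gap: -0.1
finger_force: 0.0
```

```bash
python3 - <<'E'
from h import *
rel(goal(17,-237,262,0),goal(17,-150,262),goal(17,-110,262))
E
```

```text
t 17.05 cr [  19.871 -289.636  260.804] F [-0.834 -0.111  0.429]
[-5.26  0.27 -0.12] [-0.005  0.001  0.003]
[-13.96   0.25  -0.11] [-0.005  0.001  0.003]
[-17.96   0.24  -0.1 ] [-0.005  0.001  0.003]
```

Emit:
jog_arm([
  [0,-2,0.2,-0.1,0,0,0],
  [0,-4,0.3,-0.1,0,0,0],
  [0,-5,0.3,-0.1,0,0,0],
  [0,-6,0.3,-0.1,0,0,0],
  [0,-7,0.3,-0.1,0,0,0],
  [0,-8,0.3,-0.1,0,0,0],
  [0,-9,0.3,-0.1,0,0,0],
  [0,-10,0.3,-0.1,0,0,0],
  [0,-11,0.3,-0.1,0,0,0],
  [0,-12,0.3,-0.1,0,0,0],
])

```text
time: 18.05
tool_pos: [410.7, 121.6, 264.4]
ee_rot: [[-0.305, 0.952, 0.001], [0.952, 0.305, 0.0], [-0.0, 0.001, -1.0]]
ft_force: [-0.3, 0.0, -0.4]
finger_gap: 0.3
finger_force: 0.2
```

```bash
python3 - <<'E'
from h import *
rel(goal(17,-150,262),goal(17,-110,262)); e=robot.grab_frame('scene')
print([(w2c(r['xyz']),r['p']) for r in robot.mark_of('case_lid',e)[:1]])
E
```

```text
t 18.05 cr [  13.863 -168.196  264.375] F [-0.282  0.021 -0.41 ]
[-1.82 -0.31  0.24] [ 0.001  0.    -0.   ]
[-5.82 -0.31  0.24] [ 0.001  0.    -0.   ]
[(array([  15.713, -152.705,  284.4  ]), 0.79)]
```

Emit:
jog_arm([
  [0,-0.8,-0.2,0,0,0,0],
  [0,-1.6,-0.2,0,0,0,0],
  [0,-2.4,-0.2,0,0,0,0],
  [0,-3.2,-0.2,0,0,0,0],
  [0,-4,-0.2,0,0,0,0],
  [0,-4.8,-0.2,0,0,0,0],
  [0,-5.2,-0.2,0,0,0,0],
  [0,-5.2,-0.2,0,0,0,0],
  [0,-5.2,-0.2,0,0,0,0],
  [0,-5.2,-0.2,0,0,0,0],
  [0,-5.2,-0.2,0,0,0,0],
])

```text
time: 19.25
tool_pos: [424.5, 72.9, 264.5]
ee_rot: [[-0.306, 0.952, 0.002], [0.952, 0.306, 0.001], [0.0, 0.002, -1.0]]
ft_force: [-0.8, 0.7, -0.4]
finger_gap: 0.1
finger_force: 0.0
```

```bash
python3 - <<'E'
from h import *
rel(goal(15,-240,262)); e=snap('scene','s8.png')
for l in('case_lid','gift_case'):print(l,[(w2c(r['xyz']),r['p']) for r in robot.mark_of(l,e)[:1]])
E
```

```text
t 19.25 cr [  15.656 -117.591  264.527] F [-0.785  0.698 -0.422]
[12.24  0.07  0.26] [ 0.002 -0.     0.001]
case_lid []
gift_case [(array([16.086,  3.336, 10.9  ]), 0.57)]
```

View pics/s8.png

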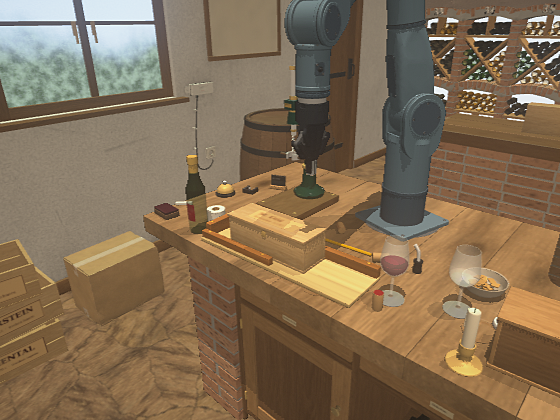

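The case now lies lid up in the bay, between the fence and the far rail at about (285,235). The bystanders have not moved. Next I go behind its end and slide it.

Emit:
jog_arm([
  [0,4,0,0,0,0,0],
  [0,8,0,0,0,0,0],
  [0,8.5,0,4,0,0,0],
  [0,8.5,0,8.5,0,0,0],
  [0,8.5,0,13,0,0,0],
  [0,8.5,0,17.5,0,0,0],
  [0,8.5,0,21,0,0,0],
  [0,8.5,0,22,0,0,0],
  [0,8.5,0,22,0,0,0],
])

```text
time: 20.3
tool_pos: [398.2, 153.7, 43.9]
ee_rot: [[-0.306, 0.952, -0.001], [0.952, 0.306, -0.0], [0.0, -0.001, -1.0]]
ft_force: [0.2, 0.2, 1.0]
finger_gap: -0.1
finger_force: 0.0
```

```bash
python3 - <<'E'
from h import *
rel(goal(15,-148,45),goal(15,-85,45),goal(15,-73,45))
E
```

```text
t 20.3 cr [  15.97  -202.519   43.903] F [0.209 0.215 0.959]
[-5.45  0.09 -0.11] [-0.001 -0.     0.001]
[-11.75   0.09  -0.11] [-0.001 -0.     0.001]
[-12.95   0.09  -0.11] [-0.001 -0.     0.001]
```

Emit:
jog_arm([
  [0,-2.5,0.1,0,0,0,0],
  [0,-4.5,0.1,0,0,0,0],
  [0,-5.2,0.1,0,0,0,0],
  [0,-5.8,0.1,0,0,0,0],
  [0,-6.4,0.1,0,0,0,0],
  [0,-7,0.1,0,0,0,0],
  [0,-7.6,0.1,0,0,0,0],
  [0,-8.2,0.1,0,0,0,0],
  [0,-8.8,0.1,0,0,0,0],
  [0,-9.4,0.1,0,0,0,0],
  [0,-10,0.1,0,0,0,0],
  [0,-10.6,0.1,0,0,0,0],
  [0,-11.2,0.1,0,0,0,0],
  [0,-11.6,0.1,0,0,0,0],
])

```text
time: 21.7
tool_pos: [436.3, 46.2, 46.1]
ee_rot: [[-0.308, 0.952, 0.005], [0.952, 0.307, 0.004], [0.002, 0.006, -1.0]]
ft_force: [-2.9, 7.6, 2.2]
finger_gap: 0.1
finger_force: 0.0
```

```bash
python3 - <<'E'
from h import *
rel(goal(15,-73,45));e=robot.grab_frame('scene')
for l in('gift_case',):print(l,[(w2c(r['xyz']),r['p']) for r in robot.mark_of(l,e)[:1]])
E
```

```text
t 21.7 cr [ 12.52  -88.601  46.055] F [-2.866  7.574  2.23 ]
[-1.56 -0.25  0.1 ] [ 0.006 -0.002  0.002]
gift_case [(array([15.706, 64.368, 11.3  ]), 0.75)]
```

Emit:
jog_arm([
  [0,-0.3,0,0,0,0,0],
  [0,-0.6,0,0,0,0,0],
  [0,-0.9,0,0,0,0,0],
  [0,-1.1,0,0,0,0,0],
  [0,-1.1,0,0,0,0,0],
])

```text
time: 22.3
tool_pos: [439.2, 36.5, 45.8]
ee_rot: [[-0.308, 0.951, 0.004], [0.951, 0.308, 0.004], [0.003, 0.005, -1.0]]
ft_force: [-3.9, 8.5, 2.7]
finger_gap: -0.3
finger_force: 0.0
```

```bash
python3 - <<'E'
from h import *
rel(goal(15,-73,45));e=robot.grab_frame('scene')
for l in('gift_case',):print(l,[(w2c(r['xyz']),r['p']) for r in robot.mark_of(l,e)[:1]])
E
```

```text
t 22.3 cr [ 12.7   -78.463  45.774] F [-3.896  8.547  2.672]
[-0.55 -0.23  0.07] [ 0.005 -0.003  0.003]
gift_case [(array([14.711, 74.034, 12.3  ]), 0.8)]
```

Still no contact with the stop (force about 9 N). I nudge further.

Emit:
jog_arm([
  [0,-0.2,0,0,0,0,0],
  [0,-0.4,0,0,0,0,0],
  [0,-0.6,0,0,0,0,0],
  [0,-0.6,0,0,0,0,0],
])

```text
time: 22.8
tool_pos: [439.9, 36.4, 45.8]
ee_rot: [[-0.313, 0.95, 0.004], [0.95, 0.313, 0.011], [0.009, 0.007, -1.0]]
ft_force: [-8.4, 25.6, 4.8]
finger_gap: -0.1
finger_force: 0.0
```

```bash
python3 - <<'E'
from h import *
rel(goal(15,-73,45));e=robot.grab_frame('scene')
for l in('gift_case',):print(l,[(w2c(r['xyz']),r['p']) for r in robot.mark_of(l,e)[:1]])
E
```

```text
t 22.8 cr [ 12.121 -78.13   45.843] F [-8.37  25.598  4.772]
[-0.51 -0.29  0.08] [ 0.007 -0.009  0.008]
gift_case [(array([14.684, 73.622, 13.7  ]), 0.89)]
```

The force has jumped to 26 N, so the case is at the stop. I back off and look at the catch.

Emit:
jog_arm([
  [0,0.6,0,0,0,0,0],
  [0,3,0,0,0,0,0],
  [0,7,0,-2,0,0,0],
  [0,10,0,-6,0,0,0],
  [0,10,0,-11,0,0,0],
  [0,10,0,-16,0,0,0],
  [0,7,0,-21,0,0,0],
  [0,3,0,-24,0,0,0],
  [0,-2,0,-24,0,0,0],
  [0,-7,0,-24,0,0,0],
  [0,-12,0,-24,0,0,0],
  [0,-17,0,-24,0,0,0],
  [0,-22,0,-24,0,0,0],
  [0,-22,0,-24,0,0,0],
])

```text
time: 24.3
tool_pos: [507.5, -189.4, 285.0]
ee_rot: [[-0.297, 0.955, 0.003], [0.955, 0.297, -0.002], [-0.003, 0.002, -1.0]]
ft_force: [-0.7, 0.2, 0.2]
finger_gap: -0.0
finger_force: 0.0
```

```bash
python3 - <<'E'
from h import *
rel(goal(15,-73,45));d,e=snap('top','t9.png'),snap('scene','s9.png')
for q in (d,e):
  for l in('gift_case','catch_tip','half_bottle','label_roll','stopper','wine_glass','cork_standing'):print(l,[(w2c(r['xyz']),r['p']) for r in robot.mark_of(l,q)[:1]])
x=cv2.resize(d['image'][185:265,210:310,::-1],(480,384),interpolation=cv2.INTER_CUBIC);y=cv2.resize(e['image'][200:320,220:320,::-1],(320,384),interpolation=cv2.INTER_CUBIC)
cv2.imwrite('pics/c9.png',np.hstack([x,y]))
E
```

```text
t 24.3 cr [ 16.747 157.535 285.021] F [-0.741  0.201  0.186]
[23.13 -0.07 23.93] [ 0.002  0.003 -0.009]
gift_case [(array([11.795, 71.818,  7.3  ]), 0.91)]
catch_tip [(array([ 11.465, -65.753,  20.7  ]), 0.85)]
half_bottle []
label_roll []
stopper [(array([ -26.615, -342.968,    2.7  ]), 0.26)]
wine_glass [(array([  27.305, -345.769,    1.   ]), 0.81)]
cork_standing [(array([ -24.245, -342.783,    0.2  ]), 0.45)]
gift_case [(array([15.086, 71.603, 12.4  ]), 0.64)]
catch_tip [(array([ 10.085, -66.781,  16.5  ]), 0.57)]
half_bottle [(array([-20.355, 287.228,  -4.1  ]), 0.96)]
label_roll [(array([ 55.865, 297.964,  -0.3  ]), 0.47)]
stopper []
wine_glass [(array([  25.999, -344.93 ,    2.6  ]), 0.93)]
cork_standing [(array([ -21.754, -342.217,   -0.7  ]), 0.69)]
```

View pics/c9.png

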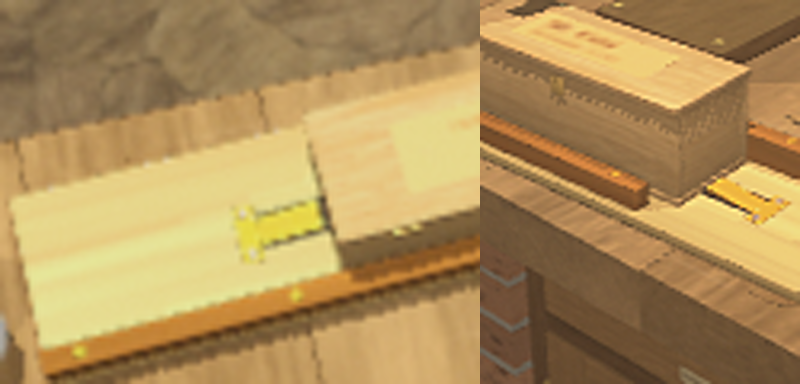

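The case is in the bay with its end just past the catch tip, at about (325,215) in the top crop and (710,182) in the scene crop. I check the height of the tip by projection.

```bash
python3 - <<'E'
from h import *
e=robot.grab_frame('scene');d=robot.grab_frame('top')
for z in(12,19):
  print(z,[((proj(e,c2w([x,-66,z]))-[220,200])*3.2+[480,0]).round() for x in(.5,22.5)],[((proj(d,c2w([x,-66,z]))-[210,185])*4.8).round() for x in(.5,22.5)])
print('hinge',[((proj(e,c2w([x,-116,12]))-[220,200])*3.2+[480,0]).round() for x in(.5,22.5)])
y=cv2.resize(e['image'][240:275,285:325,::-1],(800,600)[0:2],interpolation=cv2.INTER_CUBIC);cv2.imwrite('pics/c10.png',y)
for z in(12,19): print([((proj(e,c2w([x,yy,z]))-[285,240])*[20,17.14]).round() for x,yy in((.5,-66),(22.5,-66),(.5,-116),(22.5,-116))])
E
```

```text
12 [array([704., 190.]), array([721., 179.])] [array([314., 203.]), array([321., 229.])]
19 [array([704., 183.]), array([721., 172.])] [array([314., 200.]), array([321., 227.])]
hinge [array([752., 210.]), array([767., 199.])]
[array([103., 331.]), array([203., 276.]), array([397., 438.]), array([497., 379.])]
[array([103., 293.]), array([204., 238.]), array([398., 399.]), array([497., 341.])]
```

View pics/c10.png

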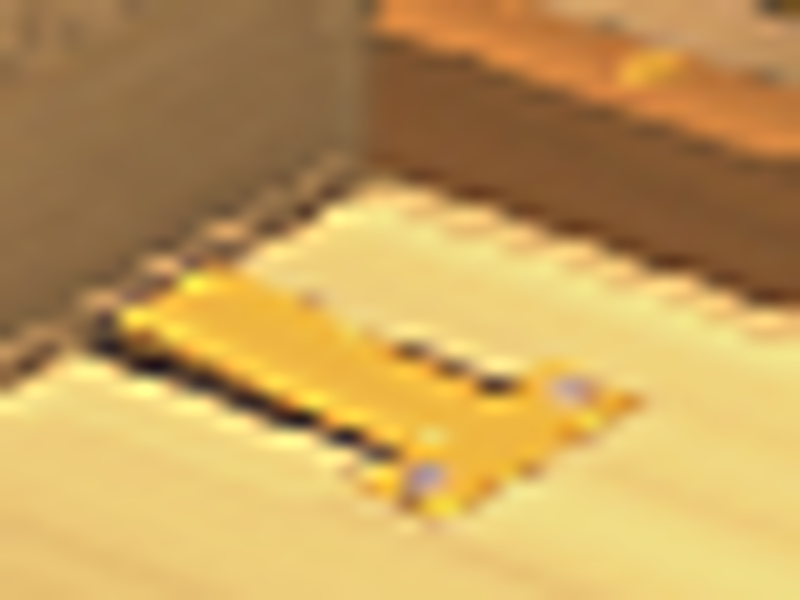

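The dark slot widens towards the tip, and the tip edge at (120,318) matches the raised position (315) rather than flush (353). The catch is up and nothing touches the case, so I hand in.

```bash
python3 -c "
from rig import robot
print(robot.finish_job())"
```

```text
the job is handed in; nothing more can be done
None
```

The case lies lid up in the bay against the end stop with the catch up behind it and no bystander seen to have moved (the stopper was out of view at the last check). I handed the job in at about 25 s, and the hand-in call returned no verdict.

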